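# Clear the plank and set the T-square to the cutting line

## Robot

A 6-joint arm with a two-finger parallel gripper is mounted at the origin on the work surface. World frame = base frame: x ahead of the robot, y to its left, z up, the work surface at z = 0. Lengths are in m, angles in degrees, forces in N, time in s.
With the tool pointing down it reaches from about 0.3 to 0.75 m from the base axis. Payload 8.5 kg.
Tool frame: the origin (TCP) lies on the centre line of the jaws, within the pads' length; the fingertips stand 25 mm ahead of it and the grasp point (between the pads) lies 6 mm ahead of it; z points along the fingers, y is the line along which they close (so a half turn about z gives the same grasp; the last joint's range is limited). The gripper opens to 85 mm and grips with 20 to 120 N. Pads are 22 mm wide; open, the fingers measure 114 mm over their backs; the gripper's body (76 mm by 85 mm) begins 54 mm behind the grasp point. The pads swing forward as they close: fully open they stand 13 mm farther back than shut.
Start: joints at [63.237, 21.807, 74.336, -0, 83.858, -12.336], TCP at [0.137, 0.533, 0.218] pointing down, gripper open.
Joint ranges: [-178.18, 178.18], [-50.72, 133.34], [12.68, 142.11], [-81.47, 261.47], [9.98, 163.14], [-165.26, 165.26]. Speed limits (degrees/s): [136.94, 136.94, 180, 180, 180, 180].

## Interface

Orientations are given as a 3x3 rotation matrix whose columns are the frame's x, y, z axes.
In Python, from rig import telemetry, optics, env gives the robot as it stands.
- The arm moves only by the tool send_rows, never from a script. Its argument "deltas" is a list that holds one entry, the list of rows, each a list of 7 numbers: the shift along the tool's x, y, z in m, then the turn, a rotation vector about the tool's x, y, z in rad, then the opening, from -1 (shut) to 1 (fully open), so that 0 is half open. In form: [[[x, y, z, ax, ay, az, grip], ...]]. A call has 1 to 12 rows; each row shifts and turns the commanded pose from where the row before left it, along the tool's axes as they then stand; what a row does not reach is not made up. A row lasts 1/8 s, in which the tool goes at most 62.5 mm and 10.7 degrees, less where a joint would pass 70% of its speed; a pose out of reach is approached as far as the arm can. A call is refused whole if a number of a shift passes 0.0625 or a number of a turn 0.188, either way. A call with a gripper value outside its range is refused whole. The fingers move at their own pace and stop on an object; "squeeze" is the grip in N (left out, the last holds). Time passes only in rows, so rows that do not move let the fingers close. It gives the time, the measured TCP pose, the force, the opening and the grip force at its end, in the units of the state.
- telemetry.observe(): the state, without advancing time (a new reading comes with each control period).
- optics.get_image(name): name is "scene" or "top" or "wrist"; returns a dict with "image" (384x512x3 uint8, red, green, blue), "range_z" (384x512 float32, m along the optical axis (not along the pixel's ray), 0 where there is no reading), "K" (3x3 intrinsics, pixels), "rvec" (rotation vector, rad) and "tvec" (3), from world to camera coordinates, as OpenCV has them; the wrist camera has in their place "hand_eye" (4x4, takes a point from camera to tool coordinates, whose origin is the TCP and whose axes are the flange's). Camera axes: x right, y down, z forward; pixel columns grow to the right and rows downward; lengths in m; the calibration is good to about 2 mm. A picture is of the moment at which its call begins: read the wrist's pose just before it.
- env.close_job(): hands the job in; it is judged then, once.
The state is a dict: "time_s": time; "q": joint angles; "qvel": joint speeds; "joint_efforts": joint torques, N m; "position": TCP position; "tool_rot": TCP orientation; "ft_force": force on the tool from outside, world axes, zero at the start; "wrist_torque": the same for the moment, N m; "grip_width": finger opening in m; "gripper_force": force on a finger pad.
Only numpy, scipy, OpenCV 4.12 (cv2) and the standard library are available. Lean on these libraries where they do the work, as an engineer would, in place of code of your own. Each camera call takes 0.05 s, during which the arm holds its last target. There are 200 camera calls.

## Task

Take the T-square from its sloping rack and use its blade to sweep all four wooden offcuts along the plank and over its end into the blue tray, without touching the offcuts with the gripper. Then lay the T-square on the plank with its wooden stock flush against the plank's front edge (the long edge facing the robot), the blade flat across the plank, and the blade's edge on the tray side exactly along the black line, and let go. Leave the mug, the hammer and the tape measure where they are.

Things in the scene. Friction and masses are not known exactly. Their poses are not given: they have to be found in the camera images.
- square: T-square, 0.24 kg. Origin: middle of the stock's inner face, level with the blade's underside; x along the blade, y along the stock, z up. In mm: steel blade x 0..150, y -20..20, z 0..4; dark wooden stock x -24..0, y -60..60, z -24..6; red grip rib to pinch across x: x -21..-3, y -30..30, z 6..46. Starts in the rack, z leaning 30 deg towards the robot, blade pointing up the slope.
- square_edge (a point): Point on the T-square's blade: middle of its +y long edge (the edge that must lie along the line), at square x 75, y 20, z 0 mm. Axes as the square.
- square_tip (a point): Point on the T-square: middle of the blade's free end, at square x 150, y 0, z 0 mm. Axes as the square.
- board: Light wooden plank, fixed, 140 (x) by 300 (y) by 32 mm high. Origin: centre of its underside, on the bench; x across it, away from the robot, y along it to the tray, z up. Front edge x -70, top z 32, tray end y 150 mm. Plywood stops 20 mm high stand at its far edge (x 71..93) and other end (y -173..-151).
- mark: Black line 5 mm wide drawn straight across the plank's top; no thickness to speak of. Origin: middle of the line, on the plank's top. x along the line away from the robot; y along the plank towards the tray.
- tray: Fixed open blue tray against the plank's +y end, 172 (x) by 116 (y) by 26 mm high outside, walls 4 mm, so its rim is 6 mm below the plank's top. Origin: centre of its underside, on the bench; axes as the plank. Its front wall stands 4 mm back from the line of the plank's front edge, its far wall 36 mm beyond the far edge.
- rack: Fixed plywood rack, slope 30 deg rising away from the robot; the blade lies on the slope, the stock in a trough behind a lip at the lower end. Origin: on the bench, 90 mm below the slope's lower edge; x horizontally up the slope, z up. y -50..50, x -50..140, z up to 170 mm. The lip's top is 4 mm below the plane of the blade's underside.
- offcut0: A loose wooden offcut, about 30 by 24 by 18 mm long, wide and high. Origin: centre of its underside as it first lies; z up at first. Lies on the plank's top at the start.
- offcut1: A loose wooden offcut, about 28 by 26 by 18 mm long, wide and high. Origin: centre of its underside as it first lies; z up at first. Lies on the plank's top at the start.
- offcut2: A loose wooden offcut, about 32 by 20 by 18 mm long, wide and high. Origin: centre of its underside as it first lies; z up at first. Lies on the plank's top at the start.
- offcut3: A loose wooden offcut, about 30 by 24 by 18 (stepped) mm long, wide and high. Origin: centre of its underside as it first lies; z up at first. Lies on the plank's top at the start.
- mug: White mug with a handle, 76 mm across, 85 mm high. Origin: centre of its underside. Bystander.
- hammer: Hammer lying on the bench, its shaft along its x. Bystander.
- tape: Yellow tape measure lying flat, 66 by 62 by 34 mm. Origin: centre of its underside. Bystander.
There are look-alikes about, which are no part of the job. Leave any yellow look-alike of the square alone.

How it is judged:
By the outcome, as a careful person would: the job done as asked, in the order asked, and still so for the second after the job is handed in, with the robot touching nothing.
It also fails if it takes over 51 s, if anything falls off the work surface, if the arm or the gripper's body presses on something with over 40 N, if the wrist force passes 120 N, or if a joint passes its speed limit or range.

## Working session

There is one attempt and no reset: what is moved stays moved. The work goes in short steps, Python scripts to look and compute and a tool call to move; the robot and the scene stay as the last step left them, time stands still between calls to the robot, and variables do not carry over. Pictures are saved under pics/ and viewed, at most 10 in all, crops included, and the job is handed in when it is done.

Besides the shell and the picture viewer there is one more tool, called after ">>>" as name(argument=value, ...) on one line, values as JSON. send_rows: Moves the arm, as the interface text tells. Its arguments: {"type":"object","properties":{"deltas":{"type":"array"},"squeeze":{"type":"number"}},"required":["deltas"]}

```bash
ls; mkdir -p pics
cat > h.py <<'E'
import numpy as np, cv2
from rig import telemetry, optics, env
def cam(n):
    s=telemetry.observe(); d=optics.get_image(n)
    if 'rvec' in d and d['rvec'] is not None:
        R=cv2.Rodrigues(np.array(d['rvec'],float))[0]; t=np.array(d['tvec'],float).ravel()
        d['Rw']=R.T; d['c']=-R.T@t
    else:
        H=np.array(d['hand_eye']); Rt=np.array(s['tool_rot']); p=np.array(s['position'])
        d['Rw']=Rt@H[:3,:3]; d['c']=Rt@H[:3,3]+p
    return d
def cloud(d):
    z=d['range_z']; v,u=np.mgrid[:z.shape[0],:z.shape[1]]
    K=d['K']; P=np.stack([(u-K[0,2])/K[0,0]*z,(v-K[1,2])/K[1,1]*z,z],-1)
    return P@d['Rw'].T+d['c']
def ray(d,uv,h):
    uv=np.atleast_2d(uv).astype(float); K=d['K']
    r=np.c_[(uv-[K[0,2],K[1,2]])/[K[0,0],K[1,1]],np.ones(len(uv))]@d['Rw'].T
    return d['c']+r*((h-d['c'][2])/r[:,2])[:,None]
def proj(d,P):
    p=(np.atleast_2d(P)-d['c'])@d['Rw']; return (p@d['K'].T)[:,:2]/p[:,2:]
def save(d,n): cv2.imwrite('pics/'+n,d['image'][:,:,::-1])
E
python3 - <<'E'
from h import *
a=cam('scene');b=cam('top')
np.savez('s.npz',**a);np.savez('t.npz',**b)
print(a['c'],b['c'],a['K'],b['K'])
save(a,'scene0.png');save(b,'top0.png')
s=telemetry.observe();print(s['time_s'],np.round(s['tool_rot'],3),s['grip_width'])
E
```

```text
pics
[1.07772306 0.20085658 1.00934522] [ 0.2789674  -0.09624292  1.40729403] [[373.03211796   0.         256.67464615]
 [  0.         373.03211796 190.61105148]
 [  0.           0.           1.        ]] [[368.33439473   0.         260.39027821]
 [  0.         368.33439473 190.07166503]
 [  0.           0.           1.        ]]
0.1 [[-0.968  0.249 -0.001]
 [ 0.249  0.968 -0.001]
 [ 0.    -0.001 -1.   ]] 0.08559438507603592
```

View pics/scene0.png

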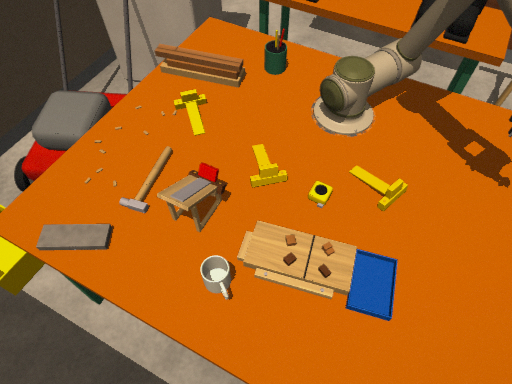

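View pics/top0.png

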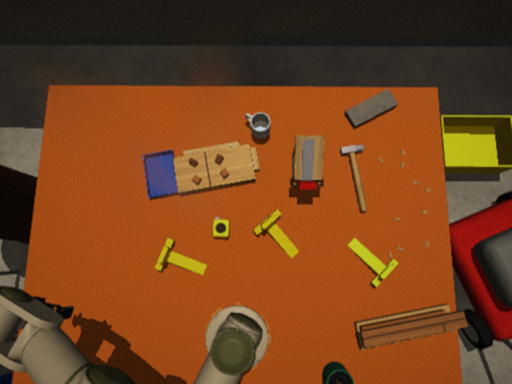

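The scene image shows the plank at (300,258) with the line near (310,255), the tray at (372,283), and the rack with the red rib at (208,172). In the top image these are the plank at (215,168), the tray at (160,174), and the rack at (308,162) with the rib at (309,187). The four offcuts are on the plank.

```bash
cat > m.py <<'E'
from h import *
for n in 'st':
    d=dict(np.load(n+'.npz')); P=cloud(d); I=d['image'].astype(int); hsv=cv2.cvtColor(d['image'],cv2.COLOR_RGB2HSV).astype(int)
    z=P[...,2]; ok=d['range_z']>0
    print('==',n,'bench z',np.median(z[ok&(abs(z)<.02)]))
    def reg(m,name):
        m=m.astype(np.uint8); k,l,st,c=cv2.connectedComponentsWithStats(m)
        for i in range(1,k):
            if st[i,4]>=12:
                q=P[(l==i)&ok]; print(name,st[i,4],'px',c[i].round(1),'med',np.median(q,0).round(4),'min',np.percentile(q,3,axis=0).round(3),'max',np.percentile(q,97,axis=0).round(3))
    box=ok&(P[...,0]>.25)&(P[...,0]<.9)&(P[...,1]>-.35)&(P[...,1]<.4)
    blue=box&(I[...,2]>90)&(I[...,0]<70)
    red=box&(hsv[...,1]>200)&((hsv[...,0]<4)|(hsv[...,0]>176))&(I[...,0]>90)&(z>.05)
    reg(blue,'blue');reg(red,'red')
    top=box&(abs(z-.032)<.006)&(P[...,1]>-.12)&(P[...,1]<.4)&~blue
    k,l,st,c=cv2.connectedComponentsWithStats(top.astype(np.uint8)); i=1+np.argmax(st[1:,4]); 
    q=P[l==i]; r=cv2.minAreaRect(q[:,:2].astype(np.float32)*1000); print('plank',st[i,4],np.median(q[:,2]),r,cv2.boxPoints(r).round(0).tolist())
    reg(box&(z>.043)&(z<.06)&(P[...,1]>-.1)&(P[...,1]<.35)&(abs(P[...,0]-.6)<.15),'off')
    bl=box&(hsv[...,1]<90)&(z>.08)&(z<.2)&(P[...,1]<-.05); reg(bl,'blade')
E
python3 m.py
```

```text
== s bench z -0.00039019585588218053
blue 2524 px [372.  284.6] med [0.6049 0.3095 0.0038] min [ 0.519  0.252 -0.   ] max [0.689 0.366 0.026]
red 237 px [207.8 172. ] med [ 0.5488 -0.2484  0.1131] min [ 0.533 -0.277  0.095] max [ 0.559 -0.223  0.128]
plank 4461 0.03160197273449983 ((623.7067260742188, 99.06929016113281), (142.39085388183594, 303.0301208496094), 11.07688045501709) [[525.0, 234.0], [583.0, -63.0], [723.0, -36.0], [664.0, 261.0]]
off 88 px [290.4 239.2] med [0.6046 0.0566 0.0489] min [0.59  0.043 0.045] max [0.618 0.07  0.052]
off 58 px [327.1 245.7] med [0.5743 0.1567 0.0486] min [0.563 0.147 0.044] max [0.585 0.168 0.052]
off 91 px [289.2 257.9] med [0.6583 0.0781 0.0492] min [0.643 0.065 0.045] max [0.673 0.091 0.053]
off 92 px [324.4 270.1] med [0.646  0.1781 0.0489] min [0.633 0.163 0.043] max [0.658 0.193 0.052]
blade 406 px [190.1 189.3] med [ 0.6375 -0.2492  0.1353] min [ 0.57  -0.269  0.096] max [ 0.695 -0.231  0.167]
blade 104 px [211.6 267.8] med [ 0.7952 -0.0869  0.0843] min [ 0.757 -0.114  0.081] max [ 0.829 -0.053  0.087]
== t bench z 6.7488434244422635e-0
[... 530 characters left out ...]
d [0.6539 0.0776 0.0494] min [0.64  0.066 0.044] max [0.669 0.092 0.053]
off 47 px [192.4 161.8] med [0.6404 0.1795 0.0502] min [0.629 0.165 0.044] max [0.654 0.193 0.054]
off 47 px [224.  172.6] med [0.5992 0.0569 0.0496] min [0.587 0.043 0.046] max [0.612 0.071 0.055]
off 36 px [196.5 179.2] med [0.5739 0.1603 0.0483] min [0.562 0.147 0.044] max [0.587 0.171 0.053]
blade 32 px [262.3 115.6] med [ 0.8209 -0.0873  0.0845] min [ 0.789 -0.112  0.08 ] max [ 0.826 -0.051  0.09 ]
blade 25 px [260.5 129.5] med [ 0.7568 -0.0822  0.0857] min [ 0.752 -0.108  0.08 ] max [ 0.771 -0.052  0.09 ]
blade 461 px [307.4 159.9] med [ 0.6303 -0.2497  0.1325] min [ 0.567 -0.268  0.095] max [ 0.69  -0.231  0.167]
```

```bash
cat >> h.py <<'E'
from scipy.spatial.transform import Rotation as Ro
def plan(pT,RT,n,grip=1,start=None):
    s=telemetry.observe(); p,R=(np.array(s['position']),np.array(s['tool_rot'])) if start is None else start
    pT=np.array(pT,float); w=Ro.from_matrix(R.T@RT).as_rotvec()
    print('dist',np.linalg.norm(pT-p).round(4),'ang',np.degrees(np.linalg.norm(w)).round(2))
    out=[]
    for i in range(n):
        Ri=R@Ro.from_rotvec(w*i/n).as_matrix()
        out.append('['+','.join('%.4g'%v for v in [*np.round(Ri.T@(pT-p)/n,4),*np.round(w/n,4),grip])+']')
    print('[['+','.join(out)+']]')
def frame(yaw,tilt): # tool y = square x, tool x = square y; degrees
    a,b=np.radians([yaw,tilt]); h=np.array([np.cos(a),np.sin(a),0]); k=np.array([0,0,1.])
    X=np.cos(b)*h+np.sin(b)*k; Z=-np.sin(b)*h+np.cos(b)*k; Y=np.cross(Z,X)
    return np.c_[Y,X,-Z]
E
python3 - <<'E'
from h import *
for n in 'st':
    d=dict(np.load(n+'.npz'));P=cloud(d);hsv=cv2.cvtColor(d['image'],cv2.COLOR_RGB2HSV).astype(int);z=P[...,2]
    m=(hsv[...,1]<90)&(z>.105)&(z<.165)&(abs(P[...,1]+.25)<.03)&(abs(P[...,0]-.63)<.08)
    q=P[m]; A=np.c_[q[:,:2],np.ones(len(q))]; c=np.linalg.lstsq(A,q[:,2],rcond=None)[0]
    print(n,'slope',np.degrees(np.arctan(np.hypot(*c[:2]))),'az',np.degrees(np.arctan2(c[1],c[0])),'rect',cv2.minAreaRect(q[:,:2].astype(np.float32)*1000), 'z at .6,-.25',c@[.6,-.25,1])
    # line: dark on plank
    e=np.array([np.cos(np.radians(11.2)),np.sin(np.radians(11.2))]);f=np.array([-e[1],e[0]])
    B=P[...,:2]-[.623,.1]; bx=B@e; by=B@f
    m=(abs(bx)<.068)&(abs(by)<.1)&(hsv[...,2]<70)&(abs(z-.032)<.006); r=cv2.minAreaRect(np.c_[bx[m],by[m]].astype(np.float32)*1000);print('line',m.sum(),r)
    for nm,mm in (('far',(bx>.076)&(bx<.088)&(abs(by)<.1)),('end',(by<-.156)&(by>-.168)&(abs(bx)<.05))): print(nm,np.percentile(z[mm],[10,50,90]).round(4))
plan([.468,-.25,.25],frame(0,30),15)
E
```

```text
s slope 29.79650576804724 az -1.1587329934174164 rect ((639.4702758789062, -249.97830200195312), (42.43767166137695, 111.27984619140625), 89.42681884765625) z at .6,-.25 0.11354427280127713
line 31 ((16.127159118652344, 15.815845489501953), (120.08853149414062, 78.16807556152344), 27.239673614501953)
far [0.0175 0.02   0.022 ]
end [0.017  0.0196 0.0226]
t slope 29.487880621048987 az 0.4089632916448137 rect ((632.916259765625, -249.79258728027344), (114.52864074707031, 40.2034912109375), 2.7576849460601807) z at .6,-.25 0.11500999655861102
line 0 ((0.0, 0.0), (0.0, 0.0), 0.0)
far [0.0157 0.0198 0.024 ]
end [0.001  0.0189 0.0225]
dist 0.8502 ang 80.5
[[[-0.0344,-0.045,-0.0021,-0.0297,-0.023,0.0858,1],[-0.0382,-0.0418,-0.0026,-0.0297,-0.023,0.0858,1],[-0.0417,-0.0383,-0.0028,-0.0297,-0.023,0.0858,1],[-0.0449,-0.0345,-0.0029,-0.0297,-0.023,0.0858,1],[-0.0477,-0.0305,-0.0028,-0.0297,-0.023,0.0858,1],[-0.0502,-0.0262,-0.0026,-0.0297,-0.023,0.0858,1],[-0.0523,-0.0217,-0.0021,-0.0297,-0.023,0.0858,1],[-0.054,-0.0171,-0.0014,-0.0297,-0.023,0.0858,1],[-0.0553,-0.0124,-0.0006,-0.0297,-0.023,0.0858,1],[-0.0562,-0.0076,0.0004,-0.0297,-0.023,0.0858,1],[-0.0566,-0.0028,0.0015,-0.0297,-0.023,0.0858,1],[-0.0566,0.002,0.0028,-0.0297,-0.023,0.0858,1],[-0.0561,0.0068,0.0042,-0.0297,-0.023,0.0858,1],[-0.0552,0.0114,0.0058,-0.0297,-0.023,0.0858,1],[-0.0539,0.0159,0.0074,-0.0297,-0.023,0.0858,1]]]
```

>>> send_rows(deltas=[[[-0.0344, -0.045, -0.002, -0.03, -0.023, 0.086, 1], [-0.038, -0.042, -0.0026, -0.03, -0.023, 0.086, 1], [-0.042, -0.038, -0.003, -0.03, -0.023, 0.086, 1], [-0.045, -0.0345, -0.003, -0.03, -0.023, 0.086, 1], [-0.048, -0.0305, -0.003, -0.03, -0.023, 0.086, 1], [-0.05, -0.026, -0.0026, -0.03, -0.023, 0.086, 1], [-0.052, -0.022, -0.002, -0.03, -0.023, 0.086, 1], [-0.054, -0.017, -0.0014, -0.03, -0.023, 0.086, 1], [-0.055, -0.012, -0.0006, -0.03, -0.023, 0.086, 1], [-0.056, -0.0076, 0.0004, -0.03, -0.023, 0.086, 1], [-0.0566, -0.003, 0.0015, -0.03, -0.023, 0.086, 1], [-0.0566, 0.002, 0.003, -0.03, -0.023, 0.086, 1]]])

```text
time_s: 1.6
position: [0.4017, -0.0894, 0.2429]
tool_rot: [[-0.259, 0.873, 0.414], [0.964, 0.258, 0.059], [-0.055, 0.414, -0.908]]
ft_force: [1.7, 0.7, -0.4]
grip_width: 0.0854
gripper_force: 0.0
```

>>> send_rows(deltas=[[[-0.056, 0.007, 0.004, -0.03, -0.023, 0.086, 1], [-0.055, 0.0114, 0.006, -0.03, -0.023, 0.086, 1], [-0.054, 0.016, 0.007, -0.03, -0.023, 0.086, 1], [0, 0, 0, 0, 0, 0, 1]]])

```text
time_s: 2.1
position: [0.4691, -0.2459, 0.2486]
tool_rot: [[-0.002, 0.866, 0.5], [1.0, 0.0, 0.004], [0.003, 0.5, -0.866]]
ft_force: [-0.1, -0.0, -0.3]
grip_width: 0.0855
gripper_force: 0.0
```

```bash
cat > w.py <<'E'
from h import *
import sys
d=cam('wrist'); np.savez(sys.argv[1]+'.npz',**d); save(d,sys.argv[1]+'.png')
s=telemetry.observe(); print(s['time_s'],np.round(s['position'],4),np.round(s['tool_rot'],3).tolist(),np.round(s['ft_force'],1),s['grip_width'],s['gripper_force'])
E
python3 w.py w1; python3 -c "
from h import *
d=np.load('w1.npz');print(d['hand_eye'].round(3),d['c'],d['K'])"
```

```text
2.15 [ 0.4686 -0.2439  0.2486] [[-0.004, 0.866, 0.499], [1.0, 0.002, 0.005], [0.003, 0.499, -0.866]] [-0.4  0.4  0.8] 0.08564327528670523 0.0
[[ 0.    -0.951 -0.311  0.079]
 [ 1.     0.    -0.     0.002]
 [ 0.    -0.311  0.951 -0.157]
 [ 0.     0.     0.     1.   ]] [ 0.39163824 -0.16703842  0.38586627] [[310.54479826   0.         251.71522744]
 [  0.         310.54479826 189.47699794]
 [  0.           0.           1.        ]]
```

View pics/w1.png

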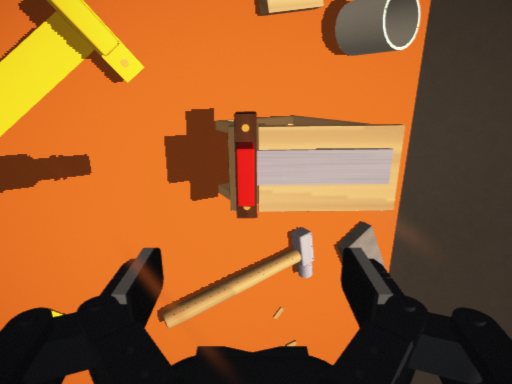

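The wrist view shows the rib upright at (246,176), the dark stock at (246,165), and the blade running right from (257,166) to (391,166).

```bash
cat > m2.py <<'E'
from h import *
d=dict(np.load('w1.npz'));P=cloud(d);hsv=cv2.cvtColor(d['image'],cv2.COLOR_RGB2HSV).astype(int)
v,u=np.mgrid[:384,:512]
bl=(hsv[...,1]<70)&(u>262)&(u<388)&(v>145)&(v<190)&(hsv[...,2]>90)
q=P[bl]; m0=q.mean(0); n=np.linalg.svd(q-m0,full_matrices=False)[2][2]; n*=np.sign(n[2])
print('blade top plane n',n.round(4),'mean',m0.round(4),'tilt',np.degrees(np.arccos(n[2])),'rms',((q-m0)@n).std())
T=np.radians(30)
def onplane(uv,n,p0):
    K=d['K'];uv=np.atleast_2d(uv).astype(float)
    r=np.c_[(uv-[K[0,2],K[1,2]])/[K[0,0],K[1,1]],np.ones(len(uv))]@d['Rw'].T
    return d['c']+r*(((p0-d['c'])@n)/(r@n))[:,None]
c=max(cv2.findContours(bl.astype(np.uint8),0,1)[0],key=cv2.contourArea)[:,0]
# blade edges lines top/bottom at columns 270..380
up=np.array([[k,v[:,k][bl[:,k]].min()-.5] for k in range(270,381)]);lo=np.array([[k,v[:,k][bl[:,k]].max()+.5] for k in range(270,381)])
A=onplane(up,n,m0);B=onplane(lo,n,m0)
for Q in(A,B):
    x=np.polyfit(Q[:,0],Q[:,1],1);print('edge az',np.degrees(np.arctan(x[0])),'y at x=.6',np.polyval(x,.6), 'dev',np.std(Q[:,1]-np.polyval(x,Q[:,0])))
red=(hsv[...,1]>180)&((hsv[...,0]<5)|(hsv[...,0]>174))&(hsv[...,2]>130)&(u>200)&(u<300)&(v>120)&(v<230)
k,l,st,cc=cv2.connectedComponentsWithStats(red.astype(np.uint8));i=1+np.argmax(st[1:,4]);red=l==i;print(st[i],cc[i])
Q=P[red];h=(Q-m0)@n;print('rib height over blade top',np.percentile(h,[5,25,50,75,95]).round(4))
topm=red&((P-m0)@n>.035)
r=cv2.minAreaRect(np.c_[u[topm],v[topm]].astype(np.float32));print(r)
C=onplane(np.vstack([cv2.boxPoints(r),r[0]]),n,m0+n*.042);print(C.round(4)); 
for nm in 'st':
    e=dict(np.load(nm+'.npz'));PP=cloud(e);hs=cv2.cvtColor(e['image'],cv2.COLOR_RGB2HSV).astype(int)
    mm=(hs[...,1]>200)&((hs[...,0]<4)|(hs[...,0]>176))&(PP[...,2]>.05)&(abs(PP[...,1]+.25)<.06)&(abs(PP[...,0]-.54)<.05)&((PP-m0)@n>.037)
    print(nm,'rib top centroid',PP[mm].mean(0).round(4),mm.sum(),'expected px',proj(e,C[4]).round(1))
E
python3 m2.py
```

```text
blade top plane n [-0.1547 -0.943   0.2947] mean [ 0.6308 -0.249   0.1347] tilt 72.86116536873871 rms 0.011155121586421658
edge az 0.8451765831614136 y at x=.6 -0.20614406085597003 dev 0.00039521882994426237
edge az 0.4515823476184914 y at x=.6 -0.4072237411754087 dev 0.005502010937446617
[ 236  143   19   64 1025] [245.62731707 176.52      ]
rib height over blade top [-0.0116 -0.0012  0.0122  0.0268  0.0389]
((246.0, 203.0), (6.0, 16.0), 90.0)
[[ 0.9462 -0.6024 -0.6882]
 [ 0.9466 -0.562  -0.5585]
 [ 0.5402 -0.2792  0.1332]
 [ 0.5296 -0.282   0.1184]
 [ 0.6199 -0.3426 -0.0281]]
s rib top centroid [ 0.5384 -0.2778  0.1233] 2 expected px [[176.8 202.5]]
t rib top centroid [ 0.5352 -0.278   0.1249] 7 expected px [[326.1 172.9]]
```

```bash
python3 - <<'E'
s=open('m2.py').read()
s=s.replace("q=P[bl]; m0=q.mean(0)","bl&=abs(P[...,1]+.249)<.03; bl&=(abs(P[...,2]-(.1345+.577*(P[...,0]-.6308)))<.012); q=P[bl]; m0=q.mean(0); print(np.percentile(np.abs(q-m0),95,axis=0))")
open('m2.py','w').write(s)
E
python3 m2.py
```

```text
[0.0573495  0.01908697 0.03321384]
blade top plane n [-0.4999 -0.003   0.8661] mean [ 0.6317 -0.2493  0.1337] tilt 29.99560824348201 rms 0.0007457434277952376
edge az 0.9161067743042811 y at x=.6 -0.22986384498089038 dev 0.0002834737671741808
edge az 0.9590071689292207 y at x=.6 -0.27029251221710654 dev 0.00030200894424480316
[ 236  143   19   64 1025] [245.62731707 176.52      ]
rib height over blade top [0.0388 0.0413 0.0419 0.0424 0.0431]
((245.15460205078125, 176.6836395263672), (57.00718688964844, 17.11964988708496), 88.56790161132812)
[[ 0.5265 -0.2212  0.1216]
 [ 0.5408 -0.2208  0.1299]
 [ 0.5422 -0.2793  0.1305]
 [ 0.5271 -0.2798  0.1218]
 [ 0.5342 -0.2494  0.1259]]
s rib top centroid [ 0.5382 -0.2472  0.1256] 50 expected px [[209.7 165.9]]
t rib top centroid [ 0.5331 -0.2502  0.1248] 71 expected px [[307.5 186.3]]
```

Run:
```python
from h import *
R=frame(1,30);g=np.array([.5405,-.2495,.1163]);a=g-R[:,2]*.06
plan(a,R,4); plan(g,R,4,start=(a,R))
```

```text
dist 0.0908 ang 0.78
[[[-0.0016,-0.0009,0.0226,-0.0002,0.0009,-0.0033,1],[-0.0017,-0.001,0.0226,-0.0002,0.0009,-0.0033,1],[-0.0017,-0.001,0.0226,-0.0002,0.0009,-0.0033,1],[-0.0017,-0.001,0.0226,-0.0002,0.0009,-0.0033,1]]]
dist 0.06 ang 0.0
[[[-0,-0,0.015,0,0,0,1],[-0,-0,0.015,0,0,0,1],[-0,-0,0.015,0,0,0,1],[-0,-0,0.015,0,0,0,1]]]
```

>>> send_rows(deltas=[[[-0.0016, -0.001, 0.0226, 0, 0.001, -0.0033, 1], [-0.0017, -0.001, 0.0226, 0, 0.001, -0.0033, 1], [-0.0017, -0.001, 0.0226, 0, 0.001, -0.0033, 1], [-0.0017, -0.001, 0.0226, 0, 0.001, -0.0033, 1], [0, 0, 0.015, 0, 0, 0, 1], [0, 0, 0.015, 0, 0, 0, 1], [0, 0, 0.015, 0, 0, 0, 1], [0, 0, 0.015, 0, 0, 0, 1], [0, 0, 0, 0, 0, 0, 1]]])

```text
time_s: 3.28
position: [0.5407, -0.2484, 0.1161]
tool_rot: [[-0.019, 0.866, 0.499], [1.0, 0.017, 0.01], [0.0, 0.499, -0.866]]
ft_force: [0.7, 0.5, -0.2]
grip_width: 0.0855
gripper_force: 0.0
```

```bash
python3 w.py w2
```

```text
3.325 [ 0.5406 -0.2487  0.1169] [[-0.019, 0.866, 0.5], [1.0, 0.017, 0.009], [-0.001, 0.5, -0.866]] [ 0.1 -0.2 -0.1] 0.08518248172585961 0.0
```

View pics/w2.png

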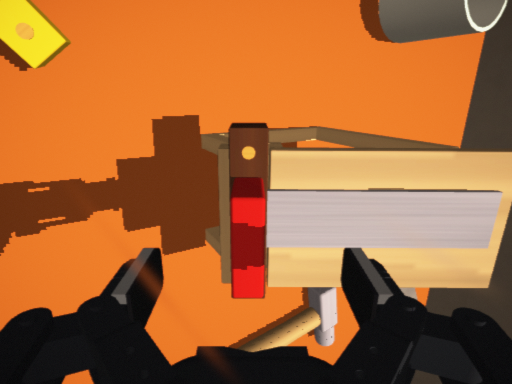

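The fingers, at columns 150 and 355, straddle the red rib at column 248, so it is close to centred. Closing now.

>>> send_rows(deltas=[[[0, 0, 0, 0, 0, 0, -1], [0, 0, 0, 0, 0, 0, -1], [0, 0, 0, 0, 0, 0, -1], [0, 0, 0, 0, 0, 0, -1], [0, 0, 0, 0, 0, 0, -1]]], squeeze=80)

```text
time_s: 3.95
position: [0.5406, -0.2488, 0.1173]
tool_rot: [[-0.019, 0.866, 0.5], [1.0, 0.017, 0.008], [-0.001, 0.5, -0.866]]
ft_force: [0.1, 0.2, -0.3]
grip_width: 0.0003
gripper_force: 0.0
```

```bash
python3 w.py w3
python3 - <<'E'
from h import *
a=cam('scene');np.savez('s2.npz',**a)
I=np.hstack([dict(np.load('w3.npz'))['image'][100:384],cv2.resize(a['image'][140:240,150:250],(284,284))])
cv2.imwrite('pics/c3.png',I[:,:,::-1])
E
```

```text
4.0 [ 0.5406 -0.2488  0.1173] [[-0.019, 0.866, 0.5], [1.0, 0.017, 0.008], [-0.001, 0.5, -0.866]] [-0.3 -0.2 -0.6] -0.00010474107159063909 0.0
```

View pics/c3.png

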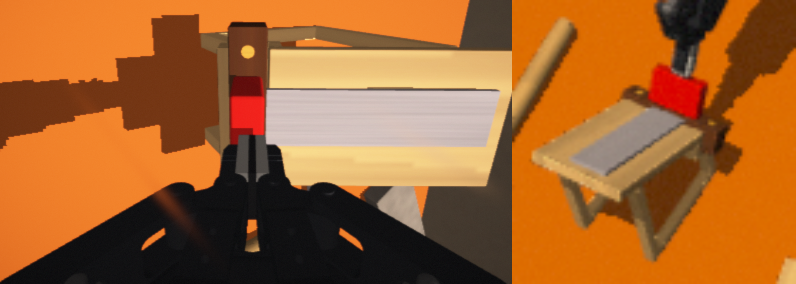

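Run:
```python
from h import *
s=telemetry.observe();R=np.array(s['tool_rot']);p=np.array(s['position'])
w=dict(np.load('w3.npz'));a=dict(np.load('s2.npz'))
for z in(0,.006,.025): 
    q=p+R[:,2]*z; print(z,q.round(4),'wrist px',proj(w,q).round(1),'scene px',proj(a,q).round(1))
P=cloud(w)
for u,v in [(252,236),(245,236),(262,236),(240,240),(250,250),(268,250),(246,215),(246,185)]: print((u,v),((P[v,u]-p)@R).round(4))
P=cloud(a)
for v in range(150,186,3): print(v,[((P[v,u]-p)@R).round(3).tolist() for u in (204,209,213)],a['image'][v,[204,209,213]].tolist())
```

```text
0 [ 0.5406 -0.2488  0.1172] wrist px [[248.9 236.8]] scene px [[209.  169.3]]
0.006 [ 0.5436 -0.2487  0.112 ] wrist px [[249.  232.1]] scene px [[208.7 171. ]]
0.025 [ 0.5531 -0.2486  0.0956] wrist px [[249.2 219. ]] scene px [[207.6 176.5]]
(252, 236) [ 0.0112  0.0017 -0.0213]
(245, 236) [ 0.0114 -0.0017 -0.0216]
(262, 236) [ 0.0106  0.0066 -0.0202]
(240, 240) [ 0.011  -0.004  -0.0251]
(250, 250) [ 0.0108  0.0008 -0.0343]
(268, 250) [ 0.0068  0.0093 -0.0271]
(246, 215) [ 0.0181 -0.0013 -0.0115]
(246, 185) [ 0.0278 -0.0016  0.0086]
150 [[-0.01, 0.034, -0.07], [0.011, 0.046, -0.082], [0.009, 0.016, -0.072]] [[25, 23, 23], [21, 25, 19], [23, 22, 24]]
153 [[-0.112, -0.17, 0.04], [0.008, 0.037, -0.068], [0.01, 0.014, -0.062]] [[176, 88, 16], [23, 26, 22], [22, 23, 25]]
156 [[-0.104, -0.159, 0.045], [-0.001, 0.014, -0.048], [0.008, 0.006, -0.049]] [[222, 106, 0], [19, 18, 19], [81, 75, 68]]
159 [[-0.096, -0.146, 0.05], [0.002, 0.016, -0.04], [0.438, 0.919, -0.5]] [[221, 107, 0], [42, 39, 40], [76, 73, 66]]
162 [[-0.088, -0.135, 0.055], [0.001, 0.011, -0.029], [0.007, -0.004, -0.026]] [[22
[... 165 characters left out ...]
[-0.013, 0.008, -0.002], [0.001, 0.004, -0.006], [0.011, -0.002, -0.008]] [[219, 0, 0], [219, 1, 0], [186, 9, 0]]
171 [[0.438, 0.919, -0.5], [0.003, 0.003, 0.004], [0.016, 0.004, -0.002]] [[221, 3, 0], [220, 15, 0], [219, 0, 0]]
174 [[-0.01, 0.008, 0.017], [0.005, 0.005, 0.012], [0.019, 0.006, 0.006]] [[220, 10, 0], [220, 17, 0], [220, 7, 0]]
177 [[-0.008, 0.008, 0.027], [0.009, 0.008, 0.02], [0.022, 0.009, 0.014]] [[220, 2, 0], [218, 0, 0], [219, 7, 0]]
180 [[-0.002, 0.017, 0.031], [0.009, 0.006, 0.031], [0.022, 0.005, 0.026]] [[152, 137, 128], [104, 36, 15], [220, 11, 0]]
183 [[0.006, 0.029, 0.034], [0.017, 0.017, 0.034], [0.025, 0.007, 0.035]] [[152, 136, 131], [89, 79, 77], [98, 52, 26]]
```

Run:
```python
from h import *
s=telemetry.observe();R=np.array(s['tool_rot']);p=np.array(s['position'])
for n in('w3','s2','w2'):
    a=dict(np.load(n+'.npz'));Q=(cloud(a)-p)@R;I=a['image'].astype(int)
    g=(I.max(2)-I.min(2)<25)&(I.max(2)<140)&(abs(Q[...,0])<.016)&(abs(Q[...,1])<(.07 if n=='w2' else .03))&(Q[...,2]<.03)&(Q[...,2]>-.1)
    q=Q[g];print(n,g.sum(),'x',np.percentile(q[:,0],[2,98]).round(4),'y',np.percentile(q[:,1],[2,98]).round(4),'z',np.percentile(q[:,2],[50,90,97,100]).round(4))
a=dict(np.load('w3.npz'));Q=(cloud(a)-p)@R
for v in range(226,250,2):print(v,Q[v,252].round(4),a['image'][v,252])
```

```text
w3 12406 x [-0.0082  0.0154] y [-0.029  0.029] z [-0.0701 -0.0414 -0.0281 -0.0184]
s2 190 x [-0.0055  0.0156] y [-0.0235  0.0276] z [-0.0652 -0.0268 -0.0207 -0.0136]
w2 24448 x [-0.0073  0.0137] y [-0.0666  0.068 ] z [-0.0812 -0.054  -0.0386 -0.0276]
226 [ 0.0121  0.0017 -0.0118] [241  34  27]
228 [ 0.01    0.0017 -0.0097] [173  23  20]
230 [ 0.0093  0.0017 -0.0107] [156  19  17]
232 [ 0.0085  0.0017 -0.0113] [157  20  18]
234 [ 0.0073  0.0017 -0.0112] [112  15  14]
236 [ 0.0112  0.0017 -0.0213] [14 13 15]
238 [ 0.0108  0.0017 -0.0227] [15 13 16]
240 [ 0.0112  0.0017 -0.0254] [16 14 15]
242 [ 0.0107  0.0017 -0.0264] [16 14 16]
244 [ 0.011   0.0017 -0.029 ] [15 16 17]
246 [ 0.011   0.0017 -0.0309] [16 14 14]
248 [ 0.0108  0.0017 -0.0324] [13 12 15]
```

The shut fingertips actually stand about 20 mm behind the reported TCP, where the text puts them 25 mm ahead. The wrist and scene views agree on this, so the jaws closed just above the rib. I'll open, go about 44 mm deeper, and work from the measured tip position from here on.

>>> send_rows(deltas=[[[0, 0, 0, 0, 0, 0, 1], [0, 0, 0, 0, 0, 0, 1], [0, 0, 0, 0, 0, 0, 1], [0, 0, 0, 0, 0, 0, 1], [0, 0, 0.01, 0, 0, 0, 1], [0, 0, 0.01, 0, 0, 0, 1], [0, 0, 0.01, 0, 0, 0, 1], [0, 0, 0.008, 0, 0, 0, 1], [0, 0, 0.005, 0, 0, 0, 1], [0, 0, 0, 0, 0, 0, 1]]])

```text
time_s: 5.3
position: [0.5621, -0.2483, 0.0797]
tool_rot: [[-0.019, 0.866, 0.5], [1.0, 0.017, 0.009], [-0.001, 0.5, -0.866]]
ft_force: [0.2, -0.2, 0.3]
grip_width: 0.0852
gripper_force: 0.0
```

>>> send_rows(deltas=[[[0, 0, 0, 0, 0, 0, -1], [0, 0, 0, 0, 0, 0, -1], [0, 0, 0, 0, 0, 0, -1], [0, 0, 0, 0, 0, 0, -1], [0, 0, 0, 0, 0, 0, -1]]], squeeze=80)

```text
time_s: 5.92
position: [0.5607, -0.2483, 0.0796]
tool_rot: [[-0.019, 0.867, 0.498], [1.0, 0.017, 0.009], [-0.001, 0.498, -0.867]]
ft_force: [-11.5, -1.5, 3.0]
grip_width: 0.0172
gripper_force: 78.6
```

>>> send_rows(deltas=[[[0, 0, -0.01, 0, 0, 0, -1], [0, 0, -0.02, 0, 0, 0, -1], [0, 0, -0.03, 0, 0, 0, -1], [0, 0, -0.04, 0, 0, 0, -1], [0, 0, -0.04, 0, 0, 0, -1], [0, 0, 0, 0, 0, 0, -1]]])

```text
time_s: 6.68
position: [0.4917, -0.2502, 0.2036]
tool_rot: [[-0.018, 0.864, 0.503], [1.0, 0.018, 0.005], [-0.005, 0.503, -0.864]]
ft_force: [0.8, -0.6, -3.3]
grip_width: 0.0172
gripper_force: 78.5
```

```bash
python3 w.py w4
python3 - <<'E'
from h import *
a=cam('scene');b=cam('top');np.savez('s4.npz',**a);np.savez('t4.npz',**b)
w=dict(np.load('w4.npz'))
I=np.hstack([w['image'],cv2.resize(a['image'][110:240,120:220],(288,384))]);cv2.imwrite('pics/c4.png',I[:,:,::-1])
E
```

```text
6.725 [ 0.4918 -0.2497  0.2018] [[-0.018, 0.865, 0.501], [1.0, 0.017, 0.007], [-0.003, 0.501, -0.865]] [ 0.5 -0.6 -3.5] 0.016835134703931404 78.45781803131104
```

View pics/c4.png

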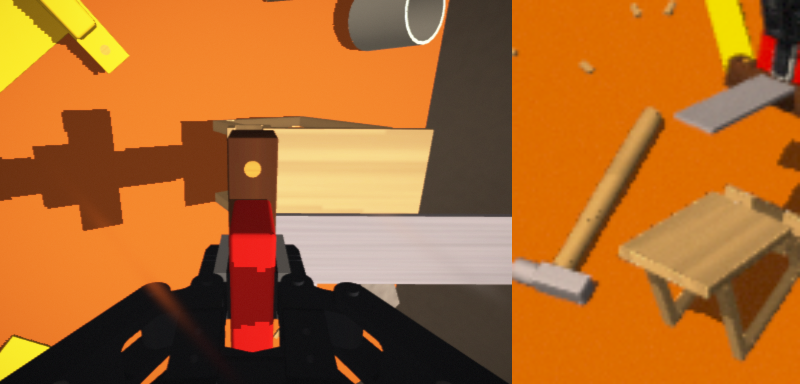

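Held: the rib is between the pads at (253,270), the blade's edges are at rows 215 and 284, the stock's sides at columns 228 and 277, and its end at row 131. Next I'll find the square's pose in the tool frame.

```bash
cat > held.py <<'E'
from h import *
import sys
def measure(name):
    d=dict(np.load(name+'.npz'));H=d['hand_eye'];K=d['K'];z=d['range_z'];hsv=cv2.cvtColor(d['image'],cv2.COLOR_RGB2HSV).astype(int)
    v,u=np.mgrid[:384,:512]
    Q=np.stack([(u-K[0,2])/K[0,0]*z,(v-K[1,2])/K[1,1]*z,z],-1)@H[:3,:3].T+H[:3,3]
    def cast(uv,n,c): # n.p=c in tool frame
        uv=np.atleast_2d(uv).astype(float);r=np.c_[(uv-[K[0,2],K[1,2]])/[K[0,0],K[1,1]],np.ones(len(uv))]@H[:3,:3].T
        return H[:3,3]+r*((c-H[:3,3]@n)/(r@n))[:,None]
    B=(hsv[...,1]<60)&(hsv[...,2]>110)&(u>300)&(u<505)&(v>205)&(v<290)
    b=B&(v>222)&(v<265); q=Q[b];m=np.median(q,0)
    for _ in range(4):
        c=np.linalg.lstsq(np.c_[q[:,:2],np.ones(len(q))],q[:,2],rcond=None)[0];e=q[:,2]-np.c_[q[:,:2],np.ones(len(q))]@c;q=q[abs(e)<.004]
    n=np.array([-c[0],-c[1],1]);k=c[2]/np.linalg.norm(n);n/=np.linalg.norm(n)
    print('blade top: z=%.4f + %.4f x + %.4f y  rms %.4f'%(c[2],c[0],c[1],e.std()))
    cols=np.arange(300,500,4);E=[]
    g=cv2.cvtColor(d['image'],cv2.COLOR_RGB2HSV)[...,1].astype(float)
    up=[];
    for cc in cols:
        col=B[:,cc]; up.append([cc,np.where(col)[0].min()-.5])
    A=cast(up,n,k); f=np.polyfit(A[:,1],A[:,0],1); print('+y edge: x= %.4f + %.4f*y (yaw %.2f deg)'%(f[1],f[0],np.degrees(f[0])),'dev',np.std(A[:,0]-np.polyval(f,A[:,1])).round(5))
    # stock top (6 above underside -> 2 above blade top)
    S=(hsv[...,0]<12)&(hsv[...,1]>90)&(hsv[...,2]<150)&(hsv[...,2]>40)&(u>215)&(u<285)&(v>125)&(v<200)
    L=[];Rr=[]
    for r in range(145,195,3):
        w=np.where(S[r])[0]; w=w[(w>215)&(w<285)]
        if len(w)>20: L.append([w.min()-.5,r]);Rr.append([w.max()+.5,r])
    k2=k-.002
    for nm,P in(('back x-24',L),('front x0',Rr)):
        X=cast(P,n,k2);f2=np.polyfit(X[:,0],X[:,1],1);print(nm,'y= %.4f + %.4f*x'%(f2[1],f2[0]),'yaw %.2f'%np.degrees(-np.arctan(f2[0])),'dev',np.std(X[:,1]-np.polyval(f2,X[:,0])).round(5), 'px',np.median(np.array(P)[:,0]))
    for cc in(240,253,265):
        w=np.where(S[:,cc])[0];print('end col',cc,w.min(),cast([[cc,w.min()-.5]],n,k2).round(4))
    rg=Q[(v>130)&(v<160)&(u>235)&(u<270)];print('stock top z meas',np.median(rg[:,2]),'mean x',np.median(rg[:,0]))
measure(sys.argv[1])
E
python3 held.py w4
```

```text
blade top: z=-0.0115 + -0.0318 x + 0.0009 y  rms 0.0006Traceback (most recent call last):
  File "held.py", line 34, in <module>
    measure(sys.argv[1])
    ~~~~~~~^^^^^^^^^^^^^
  File "held.py", line 20, in measure
    col=B[:,cc]; up.append([cc,np.where(col)[0].min()-.5])
                               ~~~~~~~~~~~~~~~~~~~~^^
    return umr_minimum(a, axis, None, out, keepdims, initial, where)
ValueError: zero-size array to reduction operation minimum which has no identity
```

```bash
sed -i 's/        col=B\[:,cc\]; up/        col=B[:,cc]\n        if col.sum()<30: continue\n        up/' held.py; python3 held.py w4
python3 - <<'E'
from h import *
for n in 's4','t4','w4':
    d=dict(np.load(n+'.npz'));P=cloud(d);hsv=cv2.cvtColor(d['image'],cv2.COLOR_RGB2HSV).astype(int)
    m=(hsv[...,1]<90)&(hsv[...,2]>90)&(P[...,0]>.54)&(P[...,0]<.65)&(abs(P[...,1]+.25)<.017)&(P[...,2]>.19)
    q=P[m]
    for _ in range(3):
        A=np.c_[q[:,:2]-[.6,-.25],np.ones(len(q))];c=np.linalg.lstsq(A,q[:,2],rcond=None)[0];e=q[:,2]-A@c;q=q[abs(e)<.004]
    print(n,len(q),'dz/dx,dz/dy,z at(.6,-.25)',c.round(4),e.std().round(4))
E
```

```text
blade top: z=-0.0115 + -0.0318 x + 0.0009 y  rms 0.0006
+y edge: x= 0.0183 + -0.0036*y (yaw -0.21 deg) dev 0.0002
back x-24 y= -0.0132 + -0.0460*x yaw 2.63 dev 0.00135 px 215.5
front x0 y= 0.0131 + -0.0008*x yaw 0.04 dev 0.00013 px 276.5
end col 240 137 [[ 0.0584 -0.0038 -0.0153]]
end col 253 136 [[ 0.0589  0.0021 -0.0153]]
end col 265 136 [[ 0.0589  0.0076 -0.0153]]
stock top z meas -0.01294694214724501 mean x 0.05413714812908835
s4 209 dz/dx,dz/dy,z at(.6,-.25) [0.575  0.0075 0.2757] 0.0009
t4 287 dz/dx,dz/dy,z at(.6,-.25) [0.5764 0.0175 0.2755] 0.0019
w4 8282 dz/dx,dz/dy,z at(.6,-.25) [0.5821 0.001  0.2799] 0.0006
```

Run:
```python
from h import *
d=dict(np.load('w4.npz'));H=d['hand_eye'];K=d['K'];z=d['range_z'];hsv=cv2.cvtColor(d['image'],cv2.COLOR_RGB2HSV).astype(int)
v,u=np.mgrid[:384,:512]
Q=np.stack([(u-K[0,2])/K[0,0]*z,(v-K[1,2])/K[1,1]*z,z],-1)@H[:3,:3].T+H[:3,3]
for u0,u1,v0,v1 in((290,350,222,278),(350,420,222,278),(420,505,222,278),(290,400,222,250),(290,400,250,278)):
    b=(u>=u0)&(u<u1)&(v>=v0)&(v<v1)&(z>0);q=Q[b]
    c=np.linalg.lstsq(np.c_[q[:,:2],np.ones(len(q))],q[:,2],rcond=None)[0];e=q[:,2]-np.c_[q[:,:2],np.ones(len(q))]@c
    print(u0,v0,c.round(4),e.std().round(4),np.ptp(q[:,:2],axis=0).round(3),np.median(q,0).round(4))
Rw=d['Rw']@H[:3,:3].T;print(Rw.round(4))
for r in range(216,284,6):print(r,Q[r,300:400].mean(0).round(4))
```

```text
290 222 [-0.1074  0.5373 -0.0346] 0.0082 [0.034 0.039] [ 0.0023  0.0373 -0.0115]
350 222 [ 0.0025  0.0005 -0.0115] 0.0006 [0.034 0.041] [-0.0016  0.0716 -0.0114]
420 222 [ 0.0012 -0.0008 -0.0114] 0.0006 [0.034 0.051] [-0.0015  0.1125 -0.0115]
290 222 [-0.0054  0.0159 -0.0123] 0.0015 [0.017 0.059] [ 0.0067  0.0498 -0.0114]
290 250 [-0.8802  0.1509 -0.0296] 0.0062 [0.033 0.066] [-0.0086  0.0513 -0.0115]
[[-0.0178  0.8642  0.5028]
 [ 0.9998  0.0179  0.0046]
 [-0.0051  0.5028 -0.8644]]
216 [ 0.0176  0.0513 -0.0114]
222 [ 0.0155  0.0506 -0.0142]
228 [ 0.0122  0.0508 -0.0143]
234 [ 0.0081  0.0519 -0.0128]
240 [ 0.004   0.0526 -0.0115]
246 [ 0.0012  0.0525 -0.0128]
252 [-0.0031  0.0533 -0.0114]
258 [-0.0065  0.0536 -0.0116]
264 [-0.0097  0.0538 -0.0124]
270 [-0.0129  0.054  -0.0132]
276 [-0.015   0.0539 -0.0155]
282 [-0.0128  0.0515 -0.0241]
```

```bash
cat >> h.py <<'E'
O=np.array([-.0016,.0127,-.0075]) # square origin in tool frame
BC=np.array([.623,.1]);BY=11.25
def tcp(bx,by,z,yaw=None): # square origin at board coords, underside height z
    yaw=BY if yaw is None else yaw
    a=np.radians(BY);e=np.array([np.cos(a),np.sin(a)]);f=np.array([-e[1],e[0]])
    R=frame(yaw,0); w=np.r_[BC+bx*e+by*f,z]; return w-R@O,R
E
python3 - <<'E'
from h import *
p,R=tcp(-.08,-.085,.1);print(p)
plan(p,R,8,-1)
E
```

```text
[5.48351737e-01 1.17634763e-04 9.25000000e-02]
dist 0.2773 ang 31.59
[[[0.031,-0.0001,0.0155,0.0652,0.0057,-0.0217,-1],[0.0309,0.0016,0.0156,0.0652,0.0057,-0.0217,-1],[0.0308,0.0033,0.0156,0.0652,0.0057,-0.0217,-1],[0.0306,0.005,0.0155,0.0652,0.0057,-0.0217,-1],[0.0304,0.0066,0.0153,0.0652,0.0057,-0.0217,-1],[0.0301,0.0083,0.015,0.0652,0.0057,-0.0217,-1],[0.0298,0.0099,0.0146,0.0652,0.0057,-0.0217,-1],[0.0295,0.0115,0.0141,0.0652,0.0057,-0.0217,-1]]]
```

>>> send_rows(deltas=[[[0.031, 0, 0.0155, 0.065, 0.006, -0.022, -1], [0.031, 0.0016, 0.0156, 0.065, 0.006, -0.022, -1], [0.031, 0.003, 0.0156, 0.065, 0.006, -0.022, -1], [0.0306, 0.005, 0.0155, 0.065, 0.006, -0.022, -1], [0.0304, 0.0066, 0.0153, 0.065, 0.006, -0.022, -1], [0.03, 0.008, 0.015, 0.065, 0.006, -0.022, -1], [0.03, 0.01, 0.0146, 0.065, 0.006, -0.022, -1], [0.0295, 0.0115, 0.014, 0.065, 0.006, -0.022, -1], [0, 0, 0, 0, 0, 0, -1], [0, 0, 0, 0, 0, 0, -1]]])

```text
time_s: 8.07
position: [0.5479, 0.0001, 0.0925]
tool_rot: [[-0.198, 0.98, 0.001], [0.98, 0.198, 0.0], [0.0, 0.001, -1.0]]
ft_force: [0.0, -0.6, -3.4]
grip_width: 0.0171
gripper_force: 78.9
```

```bash
python3 w.py w5
```

```text
8.125 [ 5.479e-01 -4.000e-04  9.300e-02] [[-0.197, 0.98, 0.002], [0.98, 0.197, 0.0], [-0.0, 0.002, -1.0]] [-0.4 -1.1 -2.6] 0.0169748986487486 78.89762878417969
```

View pics/w5.png

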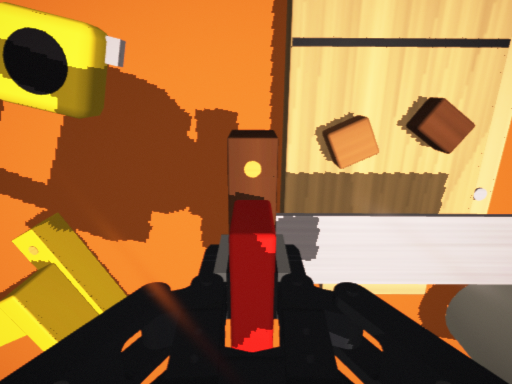

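The line is at row 42 (columns 292–510), the plank's front top edge is near column 289, the two nearer offcuts are at (350,141) and (441,125), and the tape is clear of the path.

```bash
cat > pl.py <<'E'
from h import *
import sys
def look(name,rows,cols,vr,H0=.032,ledge=(270,310)):
    d=dict(np.load(name+'.npz'));P=cloud(d);I=d['image'].astype(int);hsv=cv2.cvtColor(d['image'],cv2.COLOR_RGB2HSV).astype(int)
    wood=(hsv[...,1]<150)&(hsv[...,2]>150)&(hsv[...,0]<35)
    e=[]
    for r in rows:
        w=np.where(wood[r,ledge[0]:ledge[1]+20])[0]
        if len(w)>8: e.append([ledge[0]+w.min()-.5,r])
    W=ray(d,e,H0)
    f=np.polyfit(W[:,1],W[:,0],1);k=abs(W[:,0]-np.polyval(f,W[:,1]))<.0015;f=np.polyfit(W[k,1],W[k,0],1)
    print('front edge az',np.degrees(np.arctan(-f[0])).round(2),'dev',np.std(W[k,0]-np.polyval(f,W[k,1])).round(4),k.sum(),'px',e[0],e[-1],'pt',W[k].mean(0).round(4))
    L=[]
    for c in cols:
        wgt=np.clip(120-I[vr[0]:vr[1],c].max(1),0,None).astype(float); L.append([c,(wgt*np.arange(vr[0],vr[1])).sum()/wgt.sum()])
    M=ray(d,L,H0);g=np.polyfit(M[:,0],M[:,1],1);print('line az',np.degrees(np.arctan(g[0])).round(2),'dev',np.std(M[:,1]-np.polyval(g,M[:,0])).round(4),'mid',M.mean(0).round(4))
    z=P[...,2];m=wood&(abs(z-H0)<.01);print('plank z',np.median(z[m]).round(4))
    a=np.radians((np.degrees(np.arctan(-f[0]))+np.degrees(np.arctan(g[0])))/2);ex=np.array([np.cos(a),np.sin(a)]);ey=np.array([-ex[1],ex[0]])
    fe=(W[k][:,:2]@ex).mean();ly=(M[:,:2]@ey).mean();print('yaw',np.degrees(a),'front offset',fe,'line offset',ly)
    return d,P,ex,ey,fe,ly
if __name__=='__main__':
    d,P,ex,ey,fe,ly=look('w5',range(55,165,4),range(305,505,8),(32,54))
    z=P[...,2];m=(abs(z-.048)<.006)&(P[...,1]>-.03); X=P[...,:2]@ex-fe;Y=P[...,:2]@ey-ly
    m&=(np.mgrid[:384,:512][0]<185)&(X>0)
    k,l,st,c=cv2.connectedComponentsWithStats(m.astype(np.uint8))
    for i in range(1,k):
        if st[i,4]>100:print('off',c[i].round(0),'x',X[l==i].min().round(4),X[l==i].max().round(4),'y-line',Y[l==i].min().round(4),Y[l==i].max().round(4),np.median(z[l==i]).round(4))
    s=telemetry.observe();R=np.array(s['tool_rot']);o=np.array(s['position'])+R@O
    print('square: x-front',o[:2]@ex-fe,'y-line',o[:2]@ey-ly,'z',o[2],'yaw',np.degrees(np.arctan2(R[1,1],R[0,1])))
E
python3 pl.py
```

```text
front edge az 11.13 dev 0.0002 28 px [np.float64(289.5), 55] [np.float64(285.5), 163] pt [0.5595 0.0688 0.032 ]
line az 11.12 dev 0.0 mid [0.6209 0.1244 0.032 ]
plank z 0.0341
yaw 11.126804043051632 front offset 0.5622249376407873 line offset 0.002186357919271013
off [442. 125.] x 0.0796 0.1165 y-line -0.068 -0.0337 0.0519
off [351. 142.] x 0.0235 0.058 y-line -0.0785 -0.0451 0.052
square: x-front -0.01204834967751045 y-line -0.10981200339581229 z 0.10055499337112306 yaw 11.38824202955306
```

>>> send_rows(deltas=[[[0, 0.003, 0.015, 0, 0, 0, -1], [0, 0.003, 0.02, 0, 0, 0, -1], [0, 0.002, 0.015, 0, 0, 0, -1], [0, 0, 0.01, 0, 0, 0, -1], [0, 0, 0.003, 0, 0, 0, -1], [0, 0, 0, 0, 0, 0, -1]]])

```text
time_s: 8.88
position: [0.5562, 0.0015, 0.0308]
tool_rot: [[-0.198, 0.98, 0.003], [0.98, 0.198, -0.0], [-0.001, 0.003, -1.0]]
ft_force: [0.2, -0.0, -3.0]
grip_width: 0.0167
gripper_force: 78.9
```

>>> send_rows(deltas=[[[0, 0, 0.001, 0, 0, 0, -1], [0, 0, 0, 0, 0, 0, -1]]])

```text
time_s: 9.12
position: [0.5562, 0.0015, 0.0299]
tool_rot: [[-0.198, 0.98, 0.003], [0.98, 0.198, -0.0], [-0.001, 0.003, -1.0]]
ft_force: [0.4, 0.2, -3.1]
grip_width: 0.0171
gripper_force: 78.9
```

>>> send_rows(deltas=[[[0, 0, 0.001, 0, 0, 0, -1], [0, 0, 0, 0, 0, 0, -1]]])

```text
time_s: 9.38
position: [0.556, 0.0015, 0.0286]
tool_rot: [[-0.198, 0.98, 0.002], [0.98, 0.198, -0.0], [-0.001, 0.002, -1.0]]
ft_force: [-0.3, 0.5, -3.9]
grip_width: 0.017
gripper_force: 78.9
```

>>> send_rows(deltas=[[[0, 0, 0.001, 0, 0, 0, -1], [0, 0, 0, 0, 0, 0, -1]]])

```text
time_s: 9.62
position: [0.556, 0.0015, 0.0275]
tool_rot: [[-0.198, 0.98, 0.002], [0.98, 0.198, -0.0], [-0.001, 0.002, -1.0]]
ft_force: [0.2, 0.2, -2.3]
grip_width: 0.0169
gripper_force: 78.9
```

>>> send_rows(deltas=[[[0, 0, 0.001, 0, 0, 0, -1], [0, 0, 0, 0, 0, 0, -1]]])

```text
time_s: 9.88
position: [0.556, 0.0015, 0.0265]
tool_rot: [[-0.198, 0.98, 0.002], [0.98, 0.198, -0.0], [-0.001, 0.002, -1.0]]
ft_force: [-0.9, 0.6, -3.4]
grip_width: 0.0172
gripper_force: 78.9
```

>>> send_rows(deltas=[[[0, 0, 0.001, 0, 0, 0, -1], [0, 0, 0, 0, 0, 0, -1]]])

```text
time_s: 10.12
position: [0.5561, 0.0015, 0.0263]
tool_rot: [[-0.198, 0.98, 0.003], [0.98, 0.198, -0.0], [-0.001, 0.003, -1.0]]
ft_force: [-2.6, -0.2, 4.7]
grip_width: 0.0171
gripper_force: 80.0
```

>>> send_rows(deltas=[[[0.005, 0, -0.0004, 0, 0, 0, -1], [0.01, 0, 0, 0, 0, 0, -1], [0.012, 0, 0, 0, 0, 0, -1], [0.012, 0, 0, 0, 0, 0, -1], [0.012, 0, 0, 0, 0, 0, -1], [0.012, 0, 0, 0, 0, 0, -1], [0.012, 0, 0, 0, 0, 0, -1], [0.012, 0, 0, 0, 0, 0, -1]]])

```text
time_s: 11.12
position: [0.539, 0.0875, 0.0263]
tool_rot: [[-0.198, 0.98, 0.004], [0.98, 0.198, -0.0], [-0.001, 0.003, -1.0]]
ft_force: [1.0, -4.8, 5.9]
grip_width: 0.017
gripper_force: 80.0
```

```bash
python3 w.py w6
python3 - <<'E'
from h import *
b=cam('scene');w=dict(np.load('w6.npz'))
I=np.hstack([w['image'],cv2.resize(b['image'][200:330,225:405],(288,208))] ) if 0 else np.hstack([w['image'],np.vstack([cv2.resize(b['image'][210:320,235:395],(288,198)),np.zeros((186,288,3),np.uint8)])])
cv2.imwrite('pics/c6.png',I[:,:,::-1])
E
```

```text
11.175 [0.5386 0.0888 0.0263] [[-0.199, 0.98, 0.003], [0.98, 0.199, 0.0], [-0.001, 0.003, -1.0]] [ 1.4 -0.5  4.5] 0.017123242034148188 79.99841094017029
```

View pics/c6.png

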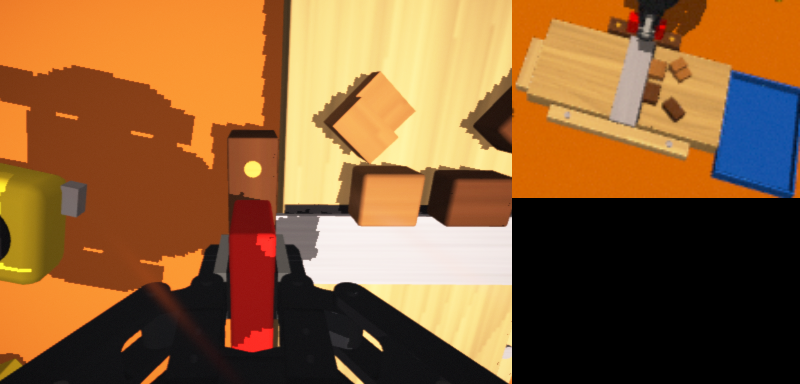

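Two offcuts ride flush against the blade at (387,197) and (470,198). The other two are ahead at (370,115) and (495,115), and nothing is near the fingers. Continuing the sweep.

>>> send_rows(deltas=[[[0.012, 0, 0, 0, 0, 0, -1], [0.012, 0, 0, 0, 0, 0, -1], [0.012, 0, 0, 0, 0, 0, -1], [0.012, 0, 0, 0, 0, 0, -1], [0.012, 0, 0, 0, 0, 0, -1], [0.012, 0, 0, 0, 0, 0, -1], [0.012, 0, 0, 0, 0, 0, -1], [0.012, 0, 0, 0, 0, 0, -1], [0.012, 0, 0, 0, 0, 0, -1], [0.012, 0, 0, 0, 0, 0, -1], [0.012, 0, 0, 0, 0, 0, -1], [0.012, 0, -0.0005, 0, 0, 0, -1]]])

```text
time_s: 12.72
position: [0.5097, 0.2288, 0.0263]
tool_rot: [[-0.198, 0.98, 0.002], [0.98, 0.198, -0.0], [-0.001, 0.002, -1.0]]
ft_force: [1.0, -2.4, 0.7]
grip_width: 0.0172
gripper_force: 79.5
```

>>> send_rows(deltas=[[[0.012, 0, -0.0005, 0, 0, 0, -1], [0.01, 0, 0, 0, 0, 0, -1], [0, 0, 0, 0, 0, 0, -1], [0, 0, 0, 0, 0, 0, -1]]])

```text
time_s: 13.22
position: [0.506, 0.2495, 0.0268]
tool_rot: [[-0.198, 0.98, 0.002], [0.98, 0.198, -0.0], [-0.001, 0.002, -1.0]]
ft_force: [-1.0, -1.6, 2.9]
grip_width: 0.0168
gripper_force: 79.7
```

```bash
python3 w.py w7
python3 - <<'E'
from h import *
b=cam('scene');w=dict(np.load('w7.npz'))
I=np.hstack([w['image'],np.vstack([cv2.resize(b['image'][230:330,300:415],(288,250)),np.zeros((134,288,3),np.uint8)])])
cv2.imwrite('pics/c7.png',I[:,:,::-1])
E
```

```text
13.275 [0.506  0.2493 0.0268] [[-0.198, 0.98, 0.002], [0.98, 0.198, -0.0], [-0.001, 0.002, -1.0]] [-1.7 -2.5  3.4] 0.016820805302720142 79.66922521591187
```

View pics/c7.png

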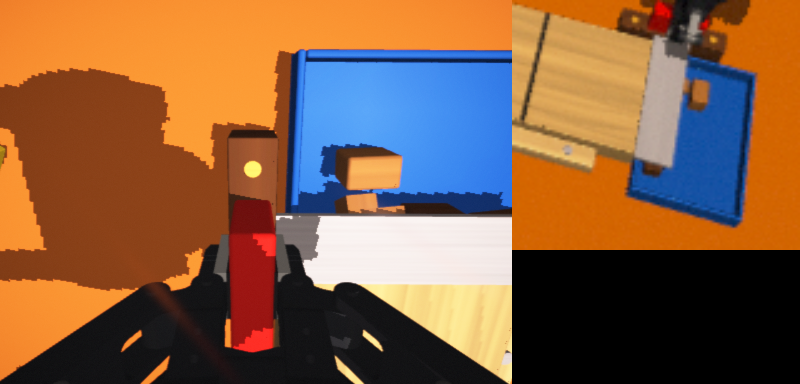

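The blade is over the tray. The offcuts are in the tray or at its plank end, at (370,168) and (360,203) with dark ones at row 208. I'll lift straight up and check the tray.

>>> send_rows(deltas=[[[0, 0, -0.005, 0, 0, 0, -1], [0, 0, -0.01, 0, 0, 0, -1], [0, 0, -0.02, 0, 0, 0, -1], [-0.02, 0, -0.02, 0, 0, 0, -1], [-0.05, 0, 0, 0, 0, 0, -1], [-0.04, 0, 0, 0, 0, 0, -1], [0, 0, 0, 0, 0, 0, -1], [0, 0, 0, 0, 0, 0, -1]]])

```text
time_s: 14.32
position: [0.5275, 0.1421, 0.0821]
tool_rot: [[-0.198, 0.98, 0.002], [0.98, 0.198, 0.0], [-0.0, 0.002, -1.0]]
ft_force: [0.1, 0.9, -2.9]
grip_width: 0.0173
gripper_force: 78.9
```

```bash
python3 w.py w8
python3 - <<'E'
from h import *
d=dict(np.load('w8.npz'));P=cloud(d)
b=cam('scene');np.savez('s8.npz',**b)
I=np.hstack([d['image'],np.vstack([cv2.resize(b['image'][230:330,300:415],(288,250)),np.zeros((134,288,3),np.uint8)])])
cv2.imwrite('pics/c8.png',I[:,:,::-1])
E
```

```text
14.375 [0.5274 0.1425 0.082 ] [[-0.198, 0.98, 0.002], [0.98, 0.198, 0.0], [-0.0, 0.002, -1.0]] [-0.8  0.6 -3.2] 0.017092003883022833 78.87030601501465
```

View pics/c8.png

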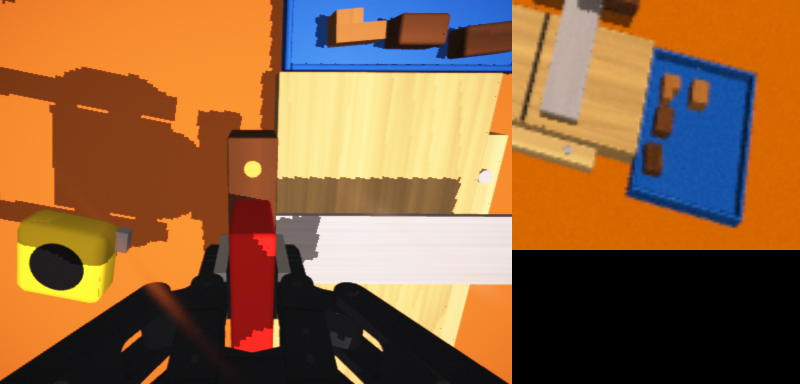

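All four offcuts are in the tray, in the scene crop at (670,88), (698,95), (662,122) and (652,158). I'll now check whether the square has slipped and work out the placing.

```bash
python3 held.py w8 2>&1 | head -4
cat >> h.py <<'E'
def rel():
    s=telemetry.observe();R=np.array(s['tool_rot']);o=np.array(s['position'])+R@O;a=np.radians(11.13)
    ex=np.array([np.cos(a),np.sin(a)]);ey=np.array([-ex[1],ex[0]])
    print('x-front %.4f edge y-line %.4f uz %.4f toolyaw %.2f'%(o[:2]@ex-.5622,o[:2]@ey-.0022+.02,o[2],np.degrees(np.arctan2(R[1,1],R[0,1]))),'tilts',np.degrees([R[2,0],R[2,1]]).round(2),s['time_s'],np.round(s['ft_force'],1))
E
python3 -c "
from h import *
rel()"
```

```text
blade top: z=-0.0120 + -0.0301 x + 0.0007 y  rms 0.0006
+y edge: x= 0.0187 + -0.0069*y (yaw -0.39 deg) dev 0.00031
back x-24 y= -0.0184 + 0.0399*x yaw -2.28 dev 0.0 px 215.5
front x0 y= 0.0109 + 0.0060*x yaw -0.34 dev 0.00378 px 276.5
x-front -0.0046 edge y-line 0.0544 uz 0.0895 toolyaw 11.48 tilts [-0.02  0.13] 14.425 [ 0.1  0.6 -2.1]
```

>>> send_rows(deltas=[[[-0.03, -0.001, 0, 0, 0, 0, -1], [-0.04, 0, 0.01, 0, 0, 0, -1], [-0.02, 0, 0.02, 0, 0, 0, -1], [0, 0, 0.012, 0, 0, 0, -1], [0, 0, 0, 0, 0, 0, -1], [0, 0, 0, 0, 0, 0, -1]]])

```text
time_s: 15.18
position: [0.5447, 0.0543, 0.0405]
tool_rot: [[-0.199, 0.98, 0.003], [0.98, 0.199, -0.0], [-0.001, 0.003, -1.0]]
ft_force: [0.4, -1.4, -2.7]
grip_width: 0.0173
gripper_force: 78.7
```

```bash
cat > fin.py <<'E'
from h import *
import sys
d=cam('wrist');np.savez(sys.argv[1]+'.npz',**d)
I=d['image'].astype(int);hsv=cv2.cvtColor(d['image'],cv2.COLOR_RGB2HSV).astype(int)
s=telemetry.observe();R=np.array(s['tool_rot']);p=np.array(s['position']);rel()
D=d['Rw'];dR=D@np.array(d['hand_eye'])[:3,:3].T
# blade edge: first blade row per column; line centre per column
e=[];L=[];Wd=[]
for c in range(310,500,5):
    B=(hsv[:,c,1]<60)&(hsv[:,c,2]>110)
    w=np.where(B[195:290])[0]
    if len(w)>30:e.append([c,195+w[0]-.5])
    k=np.where((I[:214,c].max(1)<75))[0]
    if len(k): L.append([c,k.mean()]);Wd.append(len(k))
e=np.array(e);L=np.array(L);print('edge rows',e[::9].tolist(),'line rows',L[::9].tolist(),'thick',Wd[::9])
zb=p[2]-(-.0115)  # blade top height
A=ray(d,e,zb);M=ray(d,L,.034)
fa=np.polyfit(A[:,0],A[:,1],1);fm=np.polyfit(M[:,0],M[:,1],1)
print('az edge %.2f line %.2f'%tuple(np.degrees(np.arctan([fa[0],fm[0]]))))
a=np.arctan(fm[0]);x=A[:,0].mean()
for xx in(.56,.62,.68):print('line-edge gap at x',xx,((np.polyval(fm,xx)-np.polyval(fa,xx))*np.cos(a)).round(4))
# stock front edge vs plank front edge
wood=(hsv[...,1]<150)&(hsv[...,2]>150)&(hsv[...,0]<35)
f=[[260+np.where(wood[r,260:330])[0].min()-.5,r] for r in range(20,200,5) if wood[r,260:330].sum()>15]
F=ray(d,f,.034);ff=np.polyfit(F[:,1],F[:,0],1);kk=abs(F[:,0]-np.polyval(ff,F[:,1]))<.001;ff=np.polyfit(F[kk,1],F[kk,0],1)
S=[]
for r in range(140,196,4):
    q=(hsv[r,225:300,2]<170)&(hsv[r,225:300,2]>70)&(hsv[r,225:300,0]<13); w=np.where(q)[0]
    g=np.abs(np.diff(I[r,255:300].sum(1))); S.append([255+np.argmax(g)+.5,r])
S=np.array(S);k=abs(S[:,0]-np.median(S[:,0]))<2;X=ray(d,S[k],p[2]+.0135);fx=np.polyfit(X[:,1],X[:,0],1)
print('az front plank %.2f stock %.2f'%tuple(np.degrees(np.arctan([-ff[0],-fx[0]]))),'n',kk.sum(),k.sum(),'px',f[0],f[-1],S[k][0])
yy=X[:,1].mean();print('stock->plank gap',((np.polyval(ff,yy)-np.polyval(fx,yy))*np.cos(a)).round(4))
E
python3 fin.py w9
```

```text
x-front -0.0045 edge y-line -0.0357 uz 0.0482 toolyaw 11.49 tilts [-0.05  0.2 ] 15.225 [-0.1 -0.1 -3.3]
edge rows [[310.0, 215.5], [355.0, 214.5], [400.0, 214.5], [445.0, 215.5], [490.0, 215.5]] line rows [[310.0, 139.5], [360.0, 141.0], [405.0, 140.0], [450.0, 140.0], [495.0, 140.5]] thick [6, 3, 7, 7, 8]
az edge 11.06 line 11.23
line-edge gap at x 0.56 0.0352
line-edge gap at x 0.62 0.0354
line-edge gap at x 0.68 0.0356
az front plank 11.12 stock 10.85 n 35 14 px [np.float64(288.5), 20] [np.float64(281.5), 195] [283.5 140. ]
stock->plank gap 0.0021
```

>>> send_rows(deltas=[[[0.015, 0, 0.003, 0, 0, 0, -1], [0.014, 0.001, 0.005, 0, 0, 0, -1], [0, 0.001, 0.004, 0, 0, 0, -1], [0, 0.001, 0, 0, 0, 0, -1], [0, 0, 0, 0, 0, 0, -1]]])

```text
time_s: 15.85
position: [0.5421, 0.082, 0.0279]
tool_rot: [[-0.197, 0.98, 0.003], [0.98, 0.197, -0.0], [-0.001, 0.003, -1.0]]
ft_force: [-0.5, 0.2, -3.6]
grip_width: 0.0171
gripper_force: 78.9
```

>>> send_rows(deltas=[[[0, 0.0007, 0, 0, 0, 0, -1], [0, 0, 0, 0, 0, 0, -1]]])

```text
time_s: 16.1
position: [0.5426, 0.0822, 0.028]
tool_rot: [[-0.197, 0.98, 0.003], [0.98, 0.197, -0.0], [-0.001, 0.003, -1.0]]
ft_force: [0.6, 0.0, -2.5]
grip_width: 0.0173
gripper_force: 78.9
```

>>> send_rows(deltas=[[[0, 0.0007, 0, 0, 0, 0, -1], [0, 0, 0, 0, 0, 0, -1]]])

```text
time_s: 16.35
position: [0.5433, 0.0825, 0.028]
tool_rot: [[-0.198, 0.98, 0.003], [0.98, 0.198, -0.0], [-0.001, 0.003, -1.0]]
ft_force: [0.9, -0.7, -2.9]
grip_width: 0.0173
gripper_force: 78.9
```

>>> send_rows(deltas=[[[0, 0.0007, 0, 0, 0, 0, -1], [0, 0, 0, 0, 0, 0, -1]]])

```text
time_s: 16.6
position: [0.5437, 0.0827, 0.0279]
tool_rot: [[-0.198, 0.98, 0.002], [0.98, 0.198, -0.0], [-0.001, 0.002, -1.0]]
ft_force: [-1.0, -0.1, -3.0]
grip_width: 0.0172
gripper_force: 79.0
```

>>> send_rows(deltas=[[[0, 0.0007, 0, 0, 0, 0, -1], [0, 0, 0, 0, 0, 0, -1]]])

```text
time_s: 16.85
position: [0.5437, 0.0828, 0.0278]
tool_rot: [[-0.198, 0.98, 0.0], [0.98, 0.198, -0.0], [-0.0, 0.0, -1.0]]
ft_force: [-5.4, -1.1, -0.8]
grip_width: 0.017
gripper_force: 79.2
```

>>> send_rows(deltas=[[[0, 0.0007, 0, 0, 0, 0, -1], [0, 0, 0, 0, 0, 0, -1]]])

```text
time_s: 17.1
position: [0.5437, 0.0828, 0.0277]
tool_rot: [[-0.198, 0.98, -0.001], [0.98, 0.198, -0.001], [-0.0, -0.001, -1.0]]
ft_force: [-7.3, -3.1, 1.3]
grip_width: 0.0172
gripper_force: 79.5
```

```bash
python3 fin.py w10
```

```text
x-front 0.0000 edge y-line -0.0074 uz 0.0352 toolyaw 11.42 tilts [-0.02 -0.06] 17.15 [-7.7 -2.2  0.5]
edge rows [[310.0, 215.5], [355.0, 214.5], [400.0, 214.5], [445.0, 215.5], [490.0, 215.5]] line rows [[310.0, 197.5], [365.0, 195.0], [410.0, 198.5], [455.0, 198.5]] thick [8, 1, 8, 8]
az edge 11.07 line 11.07
line-edge gap at x 0.56 0.0074
line-edge gap at x 0.62 0.0074
line-edge gap at x 0.68 0.0074
az front plank 11.56 stock 11.07 n 35 14 px [np.float64(280.5), 20] [np.float64(276.5), 190] [278.5 140. ]
stock->plank gap 0.0004
```

>>> send_rows(deltas=[[[0.0035, 0, 0, 0, 0, 0, -1], [0.0035, 0, 0, 0, 0, 0, -1], [0, 0, 0.001, 0, 0, 0, -1], [0, 0, 0.0005, 0, 0, 0, -1], [0, 0, 0, 0, 0, 0, -1]]])

```text
time_s: 17.77
position: [0.5423, 0.0898, 0.0264]
tool_rot: [[-0.198, 0.98, -0.001], [0.98, 0.198, -0.0], [-0.0, -0.001, -1.0]]
ft_force: [-8.8, -2.1, 2.7]
grip_width: 0.0165
gripper_force: 80.1
```

```bash
python3 fin.py w11
python3 - <<'E'
from h import *
d=np.load('w11.npz');I=d['image'].astype(int)
for c in(320,400,480):print(c,[int(x) for x in I[198:220,c].max(1)])
E
```

```text
x-front -0.0000 edge y-line -0.0003 uz 0.0339 toolyaw 11.42 tilts [-0.01 -0.05] 17.825 [-8.9 -2.7  2.9]
edge rows [[310.0, 215.5], [355.0, 214.5], [400.0, 214.5], [445.0, 215.5], [490.0, 215.5]] line rows [[310.0, 210.5], [355.0, 211.0], [420.0, 211.0], [465.0, 211.0]] thick [6, 5, 5, 5]
az edge 11.05 line 11.31
line-edge gap at x 0.56 0.0005
line-edge gap at x 0.62 0.0008
line-edge gap at x 0.68 0.001
az front plank 11.48 stock 10.90 n 36 14 px [np.float64(280.5), 20] [np.float64(276.5), 195] [278.5 140. ]
stock->plank gap 0.0003
320 [253, 253, 253, 253, 253, 253, 253, 253, 252, 184, 71, 50, 47, 45, 24, 40, 84, 121, 230, 244, 167, 162]
400 [252, 252, 251, 251, 251, 251, 251, 251, 251, 248, 111, 54, 57, 58, 60, 57, 94, 119, 201, 245, 247, 248]
480 [252, 252, 252, 252, 252, 252, 252, 252, 252, 250, 132, 45, 39, 40, 39, 24, 45, 74, 119, 235, 240, 242]
```

Run:
```python
from h import *
d=dict(np.load('w11.npz'));a=np.radians(11.13);ey=np.array([-np.sin(a),np.cos(a)])
for c,f,b,t in((320,207.2,213.7,215.7),(400,208.0,213.7,215.8),(480,208.0,214.4,216.2)):
    F,B=ray(d,[[c,f],[c,b]],.034);T=ray(d,[[c,t]],.038)[0]
    print(c,'far side of line - lower edge %.4f, - top edge %.4f'%((F-B)[:2]@ey,(F-T)[:2]@ey))
```

```text
320 far side of line - lower edge 0.0036, - top edge 0.0031
400 far side of line - lower edge 0.0032, - top edge 0.0027
480 far side of line - lower edge 0.0036, - top edge 0.0029
```

>>> send_rows(deltas=[[[0.0005, 0, 0, 0, 0, 0, -1], [0, 0, 0, 0, 0, 0, -1], [0, -0.0005, -0.0005, 0, 0, 0, -1], [0, 0, 0, 0, 0, 0, -1]]])

```text
time_s: 18.32
position: [0.5423, 0.09, 0.0266]
tool_rot: [[-0.198, 0.98, 0.0], [0.98, 0.198, -0.001], [-0.001, -0.0, -1.0]]
ft_force: [-5.5, -3.1, -1.2]
grip_width: 0.0171
gripper_force: 79.1
```

```bash
python3 fin.py w12
python3 - <<'E'
from h import *
d=np.load('w12.npz');I=d['image'].astype(int)
for c in(320,400,480):print(c,[int(x) for x in I[204:220,c].max(1)])
E
```

```text
x-front -0.0000 edge y-line -0.0001 uz 0.0341 toolyaw 11.41 tilts [-0.03 -0.  ] 18.375 [-4.  -3.5 -1.4]
edge rows [[310.0, 215.5], [355.0, 214.5], [400.0, 214.5], [445.0, 215.5], [490.0, 215.5]] line rows [[310.0, 210.5], [355.0, 211.0], [425.0, 211.0], [470.0, 211.0]] thick [6, 5, 5, 5]
az edge 10.99 line 11.41
line-edge gap at x 0.56 0.0002
line-edge gap at x 0.62 0.0006
line-edge gap at x 0.68 0.0011
az front plank 11.45 stock 11.07 n 36 14 px [np.float64(280.5), 20] [np.float64(276.5), 195] [278.5 140. ]
stock->plank gap 0.0003
320 [253, 253, 253, 231, 92, 50, 48, 44, 26, 51, 84, 121, 230, 245, 167, 163]
400 [251, 251, 251, 248, 109, 54, 58, 59, 60, 56, 95, 118, 200, 245, 248, 248]
480 [252, 252, 252, 251, 182, 64, 39, 40, 37, 38, 58, 82, 146, 236, 240, 242]
```

>>> send_rows(deltas=[[[0.0004, 0, 0, 0, 0, 0, -1], [0, 0, 0, 0, 0, 0, -1], [0, 0, 0, 0, 0, 0, -0.2], [0, 0, 0, 0, 0, 0, 0], [0, 0, 0, 0, 0, 0, 0.1], [0, 0, 0, 0, 0, 0, 0.1], [0, 0, 0, 0, 0, 0, 0.1]]])

```text
time_s: 19.25
position: [0.5433, 0.0907, 0.027]
tool_rot: [[-0.198, 0.98, 0.003], [0.98, 0.198, -0.0], [-0.001, 0.003, -1.0]]
ft_force: [1.1, 0.2, 1.2]
grip_width: 0.0468
gripper_force: 0.0
```

>>> send_rows(deltas=[[[0, 0, -0.01, 0, 0, 0, 0.1], [0, 0, -0.02, 0, 0, 0, 0.1], [0, 0, -0.03, 0, 0, 0, 0.1], [0, 0, -0.04, 0, 0, 0, 0.1], [0, 0, -0.02, 0, 0, 0, 0.1], [0, 0, 0, 0, 0, 0, 0.1], [0, 0, 0, 0, 0, 0, 0.1]]])

```text
time_s: 20.12
position: [0.5424, 0.0907, 0.1462]
tool_rot: [[-0.198, 0.98, 0.001], [0.98, 0.198, -0.0], [-0.0, 0.001, -1.0]]
ft_force: [0.3, -0.4, -0.3]
grip_width: 0.0473
gripper_force: 0.0
```

Run:
```python
from h import *
d=cam('wrist');np.savez('w13.npz',**d);I=d['image'].astype(int);hsv=cv2.cvtColor(d['image'],cv2.COLOR_RGB2HSV).astype(int)
a=np.radians(11.13);ex=np.array([np.cos(a),np.sin(a)]);ey=np.array([-ex[1],ex[0]])
P=cloud(d);X=P[...,:2]@ex-.5622;Y=P[...,:2]@ey-.0022
b=(hsv[...,1]<60)&(hsv[...,2]>110)&(X>.02)&(X<.13)&(abs(Y+.02)<.03)
q=P[b];A=np.c_[q[:,:2]@ex-.63,q[:,:2]@ey,np.ones(len(q))];c=np.linalg.lstsq(A,q[:,2],rcond=None)[0];print('blade n',b.sum(),'slopes,z',c.round(4))
u0=np.where(b.any(0))[0];print('cols',u0.min(),u0.max())
for cc in np.linspace(u0.min()+8,u0.max()-8,7).astype(int):
    w=np.where(b[:,cc])[0]; r=w.min(); col=I[:,cc].max(1)
    j=r
    k=np.where((col[r-14:r]<130))[0]+r-14
    f=k.min()-.5
    F=ray(d,[[cc,f]],.033)[0];T=ray(d,[[cc,r-.5]],.037)[0];Lw=ray(d,[[cc,w.max()+.5]],.037)[0]
    print(cc,r,f,'x',(T[:2]@ex-.5622).round(3),'far line - edge %.4f blade width %.4f edge y %.4f'%((F-T)[:2]@ey,(T-Lw)[:2]@ey,T[:2]@ey-.0022),col[r-10:r+2].tolist())
# stock front vs plank, at the stock end beyond blade
s=telemetry.observe();print(s['time_s'],np.round(s['position'],4),np.round(s['ft_force'],1))
b2=cam('scene');np.savez('s13.npz',**b2)
for n in('s.npz','s13.npz'):
    e=dict(np.load(n));h2=cv2.cvtColor(e['image'],cv2.COLOR_RGB2HSV).astype(int);Q=cloud(e)
    for nm,m in(('white mug',(h2[...,1]<60)&(h2[...,2]>120)&(abs(Q[...,0]-.79)<.07)&(abs(Q[...,1]+.08)<.07)),('tape',(h2[...,0]>22)&(h2[...,0]<34)&(h2[...,1]>180)&(abs(Q[...,0]-.43)<.05)&(abs(Q[...,1]-.055)<.06)),('hammer head',(h2[...,1]<60)&(Q[...,2]<.06)&(abs(Q[...,0]-.66)<.06)&(abs(Q[...,1]+.43)<.08))):
        print(n,nm,m.sum(),np.mean(Q[m],0).round(4) if m.sum() else '')
```

```text
blade n 5264 slopes,z [-0.0018  0.0081  0.0385]
cols 287 509
295 162 158.5 x 0.026 far line - edge 0.0018 blade width 0.0414 edge y 0.0001 [245, 245, 245, 245, 245, 245, 240, 118, 52, 51, 112, 238]
329 163 159.5 x 0.056 far line - edge 0.0018 blade width 0.0405 edge y -0.0006 [249, 249, 249, 249, 249, 246, 134, 59, 53, 95, 219, 242]
363 163 159.5 x 0.086 far line - edge 0.0018 blade width 0.0405 edge y -0.0005 [238, 238, 238, 238, 238, 233, 152, 65, 55, 81, 181, 242]
398 163 159.5 x 0.117 far line - edge 0.0018 blade width 0.0405 edge y -0.0004 [237, 237, 236, 236, 235, 231, 189, 77, 51, 74, 173, 238]Traceback (most recent call last):
  File "<stdin>", line 9, in <module>
    return umr_minimum(a, axis, None, out, keepdims, initial, where)
ValueError: zero-size array to reduction operation minimum which has no identity
```

Run:
```python
from h import *
d=dict(np.load('w13.npz'));I=d['image'].astype(int)
a=np.radians(11.13);ex=np.array([np.cos(a),np.sin(a)]);ey=np.array([-ex[1],ex[0]])
o=np.array([.5622*ex[0]-.0022*0,0])
def W(x,y,z): return np.r_[(.5622+x)*ex+(.0022+y)*ey,z]
for y in(.015,.028,-.062):
    pe=proj(d,W(0,y,.034))[0];ps=proj(d,W(0,y,.040))[0];r=int(round(pe[1]));c0=int(pe[0])-6
    print('y',y,'row',r,'plank edge col %.1f stock edge col %.1f'%(pe[0],ps[0]),c0,I[r,c0:c0+13].tolist())
rel()
b2=cam('scene');np.savez('s13.npz',**b2)
for n in('s.npz','s13.npz'):
    e=dict(np.load(n));h2=cv2.cvtColor(e['image'],cv2.COLOR_RGB2HSV).astype(int);Q=cloud(e)
    for nm,m in(('mug',(h2[...,1]<60)&(h2[...,2]>120)&(abs(Q[...,0]-.79)<.07)&(abs(Q[...,1]+.08)<.07)),('tape',(h2[...,0]>22)&(h2[...,0]<34)&(h2[...,1]>180)&(abs(Q[...,0]-.43)<.05)&(abs(Q[...,1]-.055)<.06)),('hammer',(h2[...,1]<60)&(Q[...,2]<.06)&(abs(Q[...,0]-.66)<.06)&(abs(Q[...,1]+.43)<.08))):
        print(n,nm,m.sum(),np.mean(Q[m],0).round(4) if m.sum() else '')
```

```text
y 0.015 row 144 plank edge col 265.6 stock edge col 265.9 259 [[125, 65, 37], [124, 64, 36], [123, 64, 36], [121, 63, 35], [122, 64, 34], [120, 62, 34], [126, 78, 45], [211, 159, 94], [236, 190, 115], [241, 197, 119], [242, 200, 122], [243, 202, 121], [243, 202, 123]]
y 0.028 row 129 plank edge col 265.9 stock edge col 266.2 259 [[126, 65, 36], [124, 65, 34], [123, 64, 36], [122, 64, 34], [122, 63, 34], [121, 61, 33], [126, 72, 40], [190, 139, 80], [232, 183, 109], [240, 196, 118], [241, 200, 121], [243, 204, 124], [243, 203, 124]]
y -0.062 row 225 plank edge col 264.1 stock edge col 264.4 258 [[249, 43, 35], [249, 43, 35], [248, 41, 34], [242, 37, 31], [191, 34, 24], [134, 57, 31], [141, 96, 54], [220, 167, 99], [236, 190, 115], [242, 202, 121], [246, 210, 126], [247, 212, 129], [246, 211, 128]]
x-front 0.0002 edge y-line 0.0005 uz 0.1534 toolyaw 11.41 tilts [-0.01  0.03] 20.175 [-0.  -0.2 -0.3]
s.npz mug 624 [ 0.7919 -0.0778  0.0439]
s.npz tape 229 [0.4131 0.0665 0.0284]
s.npz hammer 206 [ 0.7083 -0.4263  0.0228]
s13.npz mug 641 [ 0.7918 -0.0778  0.0437]
s13.npz tape 70 [0.4092 0.0808 0.0276]
s13.npz hammer 209 [ 0.7083 -0.4262  0.023 ]
```

```bash
python3 -c "
from rig import env
print(env.close_job())"
```

```text
the job is handed in; nothing more can be done
None
```

The job is handed in: all four offcuts are in the tray, and the T-square lies on the plank, released, with its stock flush to the front edge and its blade edge on the line to within about 0.5 mm by camera; the first grasp closed above the rib and was redone.

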